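# Set the bread guide's stop leg to the length mark and clamp it

### The arm

A 6-joint arm with a two-finger parallel gripper is mounted at the origin on a cart in front of the work surface, level with it; the furniture and walls round the work are solid. World frame = base frame: x ahead of the robot, y to its left, z up, the work surface at z = 0. Lengths are in m, angles in rad, forces in N, time in s.
With the tool pointing down it reaches from about 0.275 to 0.85 m from the base axis. Payload 19 kg.
Tool frame: the origin (TCP) lies midway between the tips of the shut fingers; the grasp point (between the pads) lies 19 mm behind it (r.pinch_z is the distance from the TCP to the grasp point, in m); z points along the fingers, y is the line along which they close (so a half turn about z gives the same grasp; the last joint's range is limited). The gripper opens to 85 mm and grips with 20 to 120 N. Pads are 22 mm wide; open, the fingers measure 114 mm over their backs; the gripper's body (76 mm by 85 mm) begins 54 mm behind the grasp point. The pads swing forward as they close: fully open they stand 13 mm farther back than shut.
Start: joints at [0.997, 0.15, 1.437, -0, 1.554, -0.134], TCP at [0.245, 0.52, 0.231] pointing down, gripper open.
Joint ranges: [-2.8, 2.8], [-0.68, 2.1], [0.12, 2.68], [-1.39, 4.53], [0.16, 2.79], [-2.81, 2.81]. Speed limits (rad/s): [1.89, 1.89, 2.22, 3.01, 3.01, 3.01].

### API

Orientations are given as a unit quaternion [x, y, z, w].
In Python, from station import r gives the robot as it stands. The module is installed in compiled form; this text tells all that it offers.
- The arm moves only by the tool arm_command, never from a script. Its argument "targets" is a list of rows, each a list of 3 entries, a list of its own where there are three numbers: the closure, from -1 (fully open) to 1 (shut), then the shift along the tool's x, y, z in cm, then the turn about the tool's z in degrees. In form: [[fingers, [x, y, z], yaw], ...]. A call has 1 to 20 rows; each row shifts and turns the commanded pose from where the row before left it, along the tool's axes as they then stand; what a row does not reach is not made up. A row lasts 1/10 s, in which the tool goes at most 50 mm and 8.59 degrees, less where a joint would pass 70% of its speed; a pose out of reach is approached as far as the arm can. A call is refused whole if a number of a shift passes 5 or a number of a turn 8.59, either way. A call with a gripper value outside its range is refused whole. The fingers move at their own pace and stop on an object; "grip_force" is the grip in N (left out, the last holds). Time passes only in rows, so rows that do not move let the fingers close. It gives the time, the measured TCP pose, the force, the opening and the grip force at its end, in the units of the state.
- r.get_state(): the state, without advancing time (a new reading comes with each control period).
- r.snapshot(name): name is "scene" or "top" or "wrist"; returns a dict with "frame" (480x640x3 uint8, red, green, blue), "camera_matrix" (3x3 intrinsics, pixels), "origin" and "rotation" of the camera in the world. Camera axes: x right, y down, z forward; pixel columns grow to the right and rows downward; lengths in m; the calibration is good to about 2 mm. A picture is of the moment at which its call begins. There is no depth.
- r.sign_off(): hands the job in; it is judged then, once.
The state is a dict: "time_s": time; "q": joint angles; "qvel": joint speeds; "effort": joint torques, N m; "tool_pos": TCP position; "eef_rot": TCP orientation; "contact_force": force on the tool from outside, world axes, zero at the start; "moment": the same for the moment, N m; "finger_gap": opening from 0.0 (shut) to 1.0 (fully open); "gripper_force": force on a finger pad.
Only numpy, scipy, OpenCV 4.12 (cv2) and the standard library are available. Lean on these libraries where they do the work, as an engineer would, in place of code of your own. Each camera call takes 0.05 s, during which the arm holds its last target. There are 200 camera calls.

### The job

On the bread portion guide, pull out the sliding leg (the fingers can push behind its T-shaped stop), with the cam lever still open, until the leg's index line stands level with the length mark on the ruler, and hold it there a moment against its spring. Then, still holding the leg at the mark, squeeze the cam lever fully closed along the leg, one finger on the lever and the other on the rubber grip pad opposite. Finish while still holding leg and lever pinched together at the mark (do not let go); leave the mark clip, and the muffin, jar and salt shaker round about, where they are.

Things in the scene. Friction and masses are not known exactly. Their poses are not given: they have to be found in the camera images.
- guide_board: Fixed bread guide: light wooden board 360 x 160 x 16 mm (y = -93 to +67 mm). Origin on the worktop below the leg's axis, midway along the board; x the way the leg is pulled out, y away from the ruler, z up. Aluminium sleeve (x = -175 to -79 mm, 42 mm wide, top 78 mm high) carries the leg; wooden posts, tops 60 mm high, at x = 146 to 176 mm leave a knife slot.
- stop_leg (a joint): How far the leg (20 x 20 mm steel bar, axis 58 mm above the worktop) is pulled out of the sleeve, in m: 0 pushed in (start) to 0.12. A spring pulls it back with 1.2 N at 0, rising to 3.6 N at 0.12, against about 0.8 N of friction: it slides back when let go (the closed cam alone does not keep it).
- leg_stop (a point): Middle of the T-shaped stop at the leg's outer end: a plate 8 mm thick, from 46 mm to board -y to 60 mm to board +y of the axis, 40 to 76 mm above the worktop. This point is on the leg's axis, 58 mm up; axes as the board's. Fingers that straddle the leg behind the T (on its sleeve side) can pull the leg out by pushing on the plate's inner face.
- leg_index (a point): Tip of the thin dark index pointer with a bright line, under the T: in line with the middle of the T's thickness, 59 mm from the leg's axis towards the ruler (board -y), 24 mm above the worktop; axes as the board's.
- leg_grip (a point): Where to pinch: on the leg's axis, 18 mm behind the middle of the T, 58 mm above the worktop and 42 mm above the board; moves with the leg, axes as the board's. Lever closed, the pinch is 33 mm wide: pad face 13 mm to board -y, lever's outer face 20 mm to +y. Lever open at 0.42 rad, its tip reaches 45 mm to +y. Otherwise free for 25 mm on both sides.
- lever_angle (a joint): Angle of the cam lever in rad: 0 fully closed, flat along the leg (a stop); up to 0.42 open, its tip swung away from the leg to board +y. Starts open (0.34 to 0.42), stays where it is left; closing needs 2 to 3 N at the tip. Upright pivot on the leg, 75 mm behind the middle of the T, 16.5 mm to +y of the axis.
- lever_tip (a point): Near the lever's free end, 62 mm from its pivot on its middle line, 58 mm above the worktop; moves with the lever.
- cam_lever: The cam lever, a black paddle: 7 mm thick, 26 mm high (45 to 71 mm above the worktop), its end 64 mm from the pivot. Origin on the pivot; x from the pivot to the tip.
- grip_pad: Black rubber pad on the leg's ruler side (board -y), opposite the lever: 45 mm along the leg, 26 mm high, 3 mm thick (it gives 1 mm); origin in its middle, 30 mm behind the middle of the T, 11.5 mm from the leg's axis, 58 mm above the worktop.
- mark_clip (a joint): Where the length mark stands, as the value of the leg's joint at which index and mark are level, in m (0.055 to 0.105; another each time). Stiff clip on the ruler strip; not to be moved.
- mark_tip (a point): Tip of the length mark: a dark clip, 14 mm along the ruler, 20 mm across, with a bright line, on the ruler at the board's -y side; the tip is 24 mm above the worktop, 61 mm from the leg's axis; axes as the board's. Index and mark are level when they have the same x along the board.
- muffin: Bystander: muffin in a paper case, 85 mm wide, 73 mm high; origin in the centre of its underside.
- honey_jar: Bystander: honey jar with a green lid, 65 mm wide, 84 mm high; origin in the centre of its underside.
- salt_shaker: Bystander: salt shaker, 44 mm wide, 90 mm high; origin in the centre of its underside.

How it is judged:
On the way:
1. the leg is held with its index within 5 mm of the length mark, the cam lever still open (over 0.2 rad) (x of leg_index in the frame of mark_tip between -0.005 and 0.005 m and value of joint lever_angle above 0.2 rad), for 0.3 s.
At the end, for the whole second after the job is handed in: Still held at the end: the leg's index within 5 mm of the length mark along the ruler, the cam lever closed (below 0.08 rad), the fingers pressing with over 4 N on the lever and over 4 N on the grip pad; the mark clip moved less than 4 mm and each bystander less than 30 mm (x of leg_index in the frame of mark_tip between -0.005 and 0.005 m and value of joint lever_angle below 0.08 rad and contact force between the fingers and cam_lever above 4 N and contact force between the fingers and grip_pad above 4 N and distance of mark_tip from where it was at the start of the episode below 0.004 m and distance of each of muffin, honey_jar, salt_shaker from where it was at the start of the episode below 0.03 m); the arm keeps its last pose, push and grip.
It fails at once if the cam lever closed (below 0.12 rad) while the leg is more than 10 mm from the mark (value of joint lever_angle below 0.12 rad and not (x of leg_index in the frame of mark_tip between -0.01 and 0.01 m)).
It fails at once if the mark clip pushed along the ruler by more than 4 mm (distance of mark_tip from where it was at the start of the episode above 0.004 m).
It fails at once if a bystander moved over 30 mm or tipped (distance of any of muffin, honey_jar, salt_shaker from where it was at the start of the episode above 0.03 m or angle between any of muffin, honey_jar, salt_shaker's own z axis and vertical above 0.5 rad).
It also fails if it takes over 29 s, if anything falls off the work surface, if the arm or the gripper's body presses on something with over 40 N, if the wrist force passes 120 N, or if a joint passes its speed limit or range.

## Working session

There is one attempt and no reset: what is moved stays moved. The work goes in short steps, Python scripts to look and compute and a tool call to move; the robot and the scene stay as the last step left them, time stands still between calls to the robot, and variables do not carry over. Pictures are saved under pics/ and viewed, at most 10 in all, crops included, and the job is handed in when it is done.

Besides the shell and the picture viewer there is one more tool, called after "Request:" as name([rows], argument=value, ...), one row to a line, values as JSON. arm_command: Moves the arm, as the interface text tells. Its arguments: {"type":"object","properties":{"targets":{"type":"array"},"grip_force":{"type":"number"}},"required":["targets"]}

```bash
mkdir -p pics
cat > h.py <<'E'
import numpy as np, cv2, json
from station import r
def snap(n,f):
    s=r.snapshot(n); cv2.imwrite(f'pics/{f}.png',s['frame'][:,:,::-1])
    np.savez(f'pics/{f}.npz',**{k:np.array(s[k]) for k in('camera_matrix','origin','rotation')}); return s
def ray(f,u,v,z):
    s=np.load(f'pics/{f}.npz'); d=s['rotation']@np.linalg.solve(s['camera_matrix'],[u,v,1.]); o=s['origin']
    return o+d*(z-o[2])/d[2]
def crop(f,x0,y0,x1,y1,k):
    i=cv2.imread(f'pics/{f}.png')[y0:y1,x0:x1]; cv2.imwrite(f'pics/{f}_c.png',cv2.resize(i,None,fx=k,fy=k,interpolation=cv2.INTER_CUBIC))
E
python3 - <<'E'
from h import *
snap('top','t0');snap('scene','s0')
print(r.get_state(),r.pinch_z)
for f in('t0','s0'):
    s=np.load(f'pics/{f}.npz');print(s['origin'],s['rotation'],s['camera_matrix'])
E
```

```text
{'time_s': 0.1, 'q': array([ 9.97001219e-01,  1.50926138e-01,  1.43791332e+00,  1.06602359e-05,
        1.55376231e+00, -1.34025122e-01]), 'qvel': array([-0.00020987,  0.00033154, -0.0022591 , -0.00047532,  0.00100596,
        0.00055459]), 'effort': array([ 5.03625997e-03, -7.14386058e+01, -5.71798217e+01, -1.26617351e-04,
        7.12112524e-03,  1.43247667e-04]), 'tool_pos': array([0.24471783, 0.52011213, 0.23076814]), 'eef_rot': array([ 2.18117450e-01,  9.75922396e-01, -4.71438713e-04, -1.79861967e-04]), 'contact_force': array([1.06355156, 0.40410523, 0.47673577]), 'moment': array([0.01097999, 0.02660951, 0.01224182]), 'gripper_force': 0.0, 'finger_gap': 0.9992650060426149} 0.0187
[0.41635319 0.30999591 0.90599244] [-0.69842209  0.71387396 -0.03883476  0.03290008] [[541.16988804   0.         325.17429295]
 [  0.         541.16988804 248.57797817]
 [  0.           0.           1.        ]]
[ 0.06195706 -0.20920222  0.58373749] [ 0.83305161 -0.32316519  0.15057509 -0.42298513] [[445.87922948   0.         325.07039302]
 [  0.         445.87922948 243.84689407]
 [  0.           0.           1.        ]]
```

View pics/t0.png

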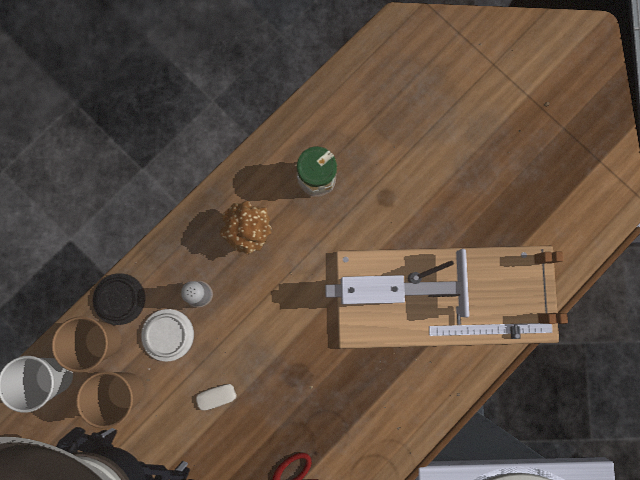

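The top view shows the board at about (338–558, 248–348), with the sleeve on the left, the T at (463,284), the lever from (413,277) to (452,263), and the mark clip at (515,331). I'll enlarge that part.

```bash
sed -i "s/^def ray/from scipy.spatial.transform import Rotation as R\ndef ray/; s/s\['rotation'\]@/R.from_quat(s['rotation']).as_matrix()@/" h.py
python3 - <<'E'
from h import *
crop('t0',320,240,580,360,3)
for p in [(338,251,.016),(338,348,.016),(555,247,.016),(558,342,.016)]: print(ray('t0',*p))
print(R.from_quat(r.get_state()['eef_rot']).as_matrix())
E
```

```text
[0.50242816 0.28040313 0.016     ]
[0.34429858 0.28430254 0.016     ]
[ 0.50133741 -0.07970481  0.016     ]
[ 0.34575584 -0.07442156  0.016     ]
[[-9.04849491e-01  4.25731239e-01 -5.56720664e-04]
 [ 4.25731579e-01  9.04849111e-01 -8.41713130e-04]
 [ 1.45404624e-04 -9.98637265e-04 -9.99999491e-01]]
```

View pics/t0_c.png

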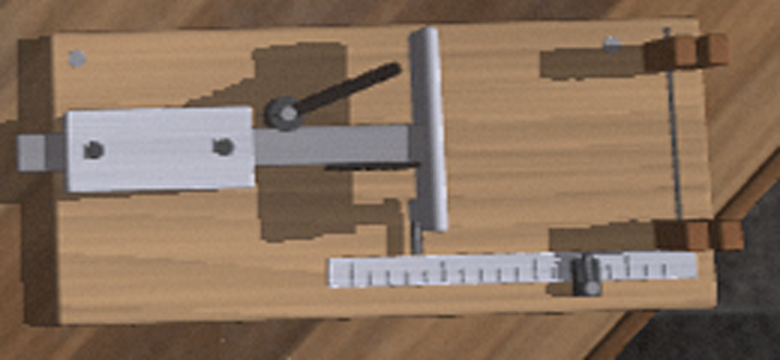

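```bash
cat > fit.py <<'E'
from h import *
from scipy.optimize import least_squares
P=[(-.18,.067,.016,52,33),(-.18,-.093,.016,57,325),(.18,.067,.016,697,18),(.18,-.093,.016,715,305),
(-.175,.021,.078,68,113),(-.175,-.021,.078,65,192),(-.079,.021,.078,250,107),(-.079,-.021,.078,252,187)]
W=np.array([ray('t0',320+u/3,240+v/3,z)[:2] for *_,z,u,v in P]); B=np.array(P)[:,:2]
def toW(p,b): 
    c,s=np.cos(p[2]),np.sin(p[2]); return np.asarray(b)@np.array([[c,s],[-s,c]])+p[:2]
f=least_squares(lambda p:(toW(p,B)-W).ravel(),[.42,.1,-np.pi/2]); p=f.x
print(p,np.degrees(p[2]));print((f.fun*1000).round(1).reshape(-1,2))
inv=lambda w:np.asarray(w-p[:2])@np.array([[np.cos(p[2]),-np.sin(p[2])],[np.sin(p[2]),np.cos(p[2])]])
for n,u,v,z in[('T+',427,28,.076),('T-',437,230,.076),('idx',416,253,.024),('mark',583,255,.030),('mark24',583,255,.024),('clipend',592,293,.03),('piv',287,112,.075),('levtip',398,68,.071)]:
    print(n,(inv(ray('t0',320+u/3,240+v/3,z)[:2])*1000).round(1))
for n,u,v,z in[('muf',248,228,.07),('jar',317,165,.084),('salt',190,293,.09)]:print(n,ray('t0',u,v,z))
crop('s0',200,80,640,400,1.8)
E
python3 fit.py
```

```text
[ 0.43651579  0.1035479  -1.56685891] -89.77440258553239
[[ 0.4  2.3]
 [-0.9  0.5]
 [ 1.1 -0.8]
 [-2.1 -1.8]
 [ 1.5  2.3]
 [-0.4 -0.4]
 [ 0.9 -0.7]
 [-0.5 -1.3]]
T+ [13.4 58.5]
T- [ 13.2 -44.7]
idx [ 15.  -58.3]
mark [103.  -61.5]
mark24 [105.2 -61.8]
clipend [106.6 -81.7]
piv [-60.4  17.2]
levtip [-1.3 38.6]
muf [0.53620019 0.42145908 0.07      ]
jar [0.63053565 0.31193174 0.084     ]
salt [0.43676047 0.50647504 0.09      ]
```

View pics/s0_c.png

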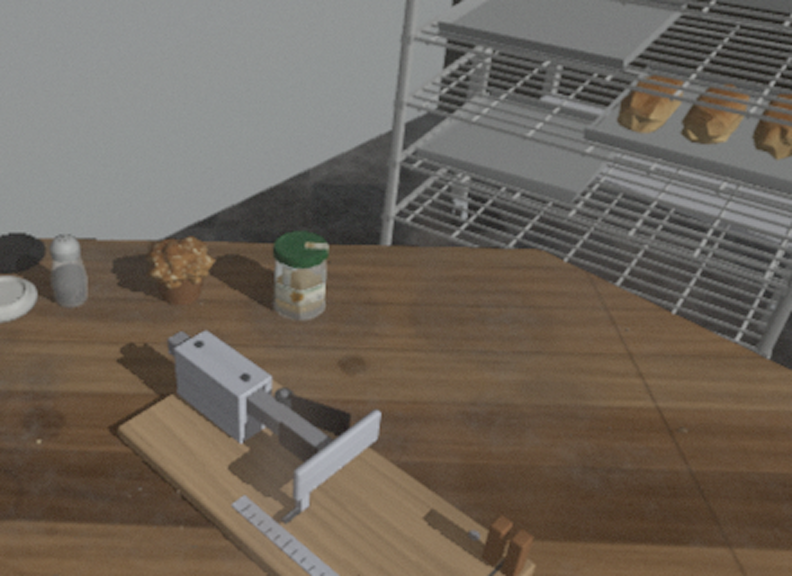

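Fitted pose: board origin at (0.4365, 0.1035), its x axis along world −y to within 0.2°. The T is at about 14 mm and the mark at about 104 mm, so the pull is about 90 mm. I'll move above the insertion place.

Request:
arm_command([
  [-1,[-1.77,-1.43,0.4],0],
  [-1,[-1.77,-1.43,0.4],0],
  [-1,[-1.77,-1.43,0.4],0],
  [-1,[-1.77,-1.43,0.4],0],
  [-1,[-1.77,-1.43,0.4],0],
  [-1,[-1.77,-1.43,0.4],0],
  [-1,[-1.77,-1.43,0.4],0],
  [-1,[-1.77,-1.43,0.4],0],
  [-1,[-1.77,-1.43,0.4],0],
  [-1,[-1.77,-1.43,0.4],0],
  [-1,[-1.77,-1.43,0.4],0],
  [-1,[-1.77,-1.43,0.4],0],
  [-1,[-1.77,-1.43,0.4],0],
  [-1,[-1.77,-1.43,0.4],0],
  [-1,[-1.77,-1.43,0.4],0],
  [-1,[-1.77,-1.43,0.4],0],
  [-1,[-1.77,-1.43,0.4],0],
  [-1,[-1.77,-1.43,0.4],0],
  [-1,[-1.77,-1.43,0.4],0],
  [-1,[-1.77,-1.43,0.4],0],
], grip_force=30)

```text
time_s: 2.1
tool_pos: [0.4435, 0.1098, 0.1509]
eef_rot: [0.218, 0.976, -0.0, -0.0]
contact_force: [0.1, 0.2, 0.1]
finger_gap: 0.999
gripper_force: 0.0
```

Request:
arm_command([
  [-1,[0,0,0],7.2],
  [-1,[0,0,0],7.2],
  [-1,[0,0,0],7.2],
  [-1,[0,0,0],7.2],
  [-1,[0,0,0],7.2],
  [-1,[0,0,0],7.2],
  [-1,[0,0,0],7.2],
  [-1,[0,0,0],7.2],
  [-1,[0,0,0],7.2],
  [-1,[0,0,0],0],
  [-1,[0,0,0],0],
])

```text
time_s: 3.2
tool_pos: [0.4432, 0.1107, 0.1511]
eef_rot: [0.706, 0.708, -0.0, -0.0]
contact_force: [-0.3, 0.1, -0.1]
finger_gap: 1.0
gripper_force: 0.0
```

Run:
```python
from h import *
s=r.get_state();print(s['time_s'],s['tool_pos'],R.from_quat(s['eef_rot']).as_matrix().round(3))
snap('wrist','w1');snap('top','t1')
```

```text
3.2 [0.44323835 0.1107218  0.15114194] [[-0.004  1.    -0.   ]
 [ 1.     0.004 -0.   ]
 [-0.    -0.    -1.   ]]
```

View pics/w1.png

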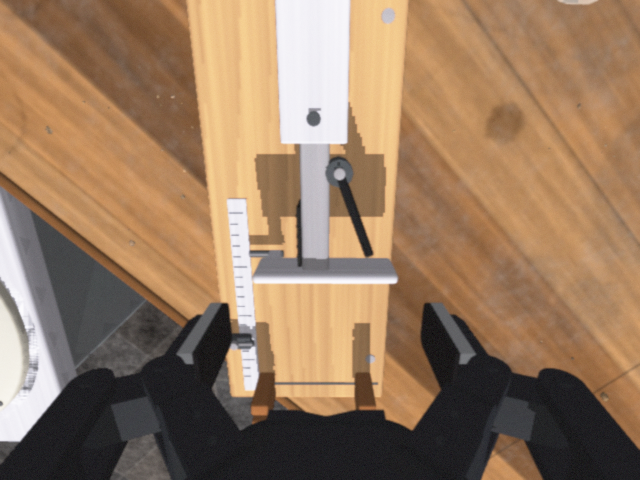

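The wrist view shows the T at (325,270), the lever from (339,173) to (369,253), the index near (252,254) and the clip near (243,341). I'll take a closer crop.

```bash
python3 -c "
from h import *
crop('w1',220,140,420,360,3.4) if 0 else crop('w1',222,225,412,365,4)"
```

```text
(no output)
```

View pics/w1_c.png

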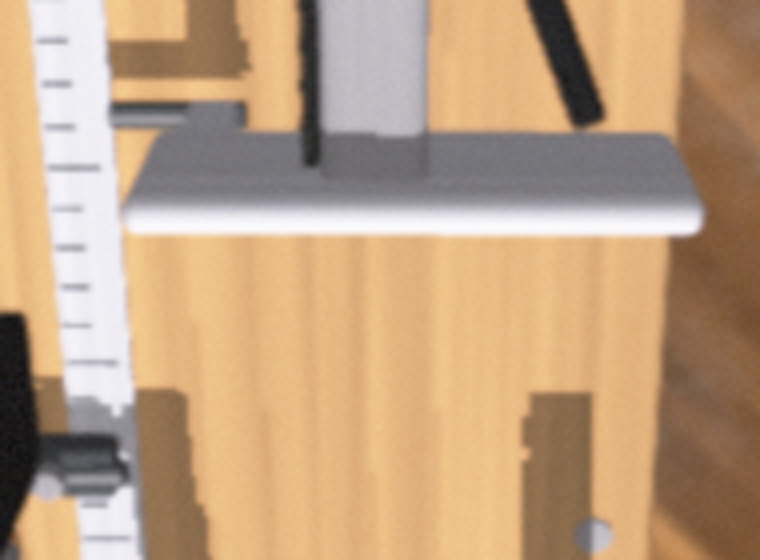

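Run:
```python
from h import *
p=[0.43651579,0.1035479,-1.56685891]
inv=lambda w:np.asarray(w-p[:2])@np.array([[np.cos(p[2]),-np.sin(p[2])],[np.sin(p[2]),np.cos(p[2])]])
for n,u,v,z in[('idx',112,113,.024),('mark',128,470,.024),('markline?',120,468,.030),('T+in',668,133,.04),('T-in',160,133,.04),('T+top',703,220,.076),('T-top',125,220,.076),('lev',598,118,.058)]:
    print(n,(inv(ray('w1',222+u/4,225+v/4,z)[:2])*1000).round(1))
```

```text
idx [ 14.6 -59.1]
mark [105.9 -61.9]
markline? [101.  -62.2]
T+in [12.9 58.6]
T-in [ 12.8 -45.6]
T+top [15.2 58.5]
T-top [ 15.2 -45.5]
lev [ 2.6 41.4]
```

Request:
arm_command([
  [-1,[0,0,1.5],0],
  [-1,[0,0,1.5],0],
  [-1,[0,0,1.5],0],
  [-1,[0,0,1.5],0],
  [-1,[0,0,1],0],
  [-1,[0,0,1],0],
  [-1,[0,0,1],0],
  [-1,[0,0,1],0],
  [-1,[0,0,1],0],
  [-1,[0,0,0.5],0],
  [-1,[0,0,0],0],
])

```text
time_s: 4.4
tool_pos: [0.443, 0.1107, 0.0356]
eef_rot: [0.707, 0.707, -0.0, -0.0]
contact_force: [0.0, 0.2, -0.3]
finger_gap: 0.998
gripper_force: 0.0
```

Request:
arm_command([
  [-1,[-0.4,0,0],0],
  [-1,[-0.4,0,0],0],
  [-1,[-0.4,0,0],0],
  [-1,[-0.4,0,0],0],
  [-1,[-0.4,0,0],0],
  [-1,[0,0,0],0],
  [-1,[0,0,0],0],
])

```text
time_s: 5.1
tool_pos: [0.4433, 0.0906, 0.0363]
eef_rot: [0.707, 0.707, -0.0, 0.0]
contact_force: [0.8, 0.8, -0.2]
finger_gap: 0.996
gripper_force: 0.3
```

Request:
arm_command([
  [-1,[-0.5,0,0],0],
  [-1,[-0.5,0,0],0],
  [-1,[-0.5,0,0],0],
  [-1,[-0.5,0,0],0],
  [-1,[-0.5,0,0],0],
  [-1,[-0.5,0,0],0],
  [-1,[-0.5,0,0],0],
  [-1,[-0.5,0,0],0],
  [-1,[-0.5,0,0],0],
  [-1,[-0.5,0,0],0],
  [-1,[-0.5,0,0],0],
  [-1,[-0.5,0,0],0],
  [-1,[0,0,0],0],
  [-1,[0,0,0],0],
])

```text
time_s: 6.5
tool_pos: [0.4433, 0.0306, 0.0363]
eef_rot: [0.707, 0.707, -0.0, 0.0]
contact_force: [1.1, 1.8, 0.1]
finger_gap: 1.0
gripper_force: 0.9
```

Run:
```python
from h import *
snap('wrist','w2');snap('top','t2')
i=cv2.imread('pics/w2.png'); j=cv2.imread('pics/t2.png')[235:355,400:580]
a=cv2.resize(i,(400,300)); b=cv2.resize(j,(400,267),interpolation=cv2.INTER_CUBIC); cv2.imwrite('pics/m2.png',np.vstack([i[:,:],np.zeros((0,640,3),np.uint8)]))
j=cv2.resize(j,(720,480),interpolation=cv2.INTER_CUBIC); cv2.imwrite('pics/m2.png',j)
```

```text
(no output)
```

View pics/w2.png

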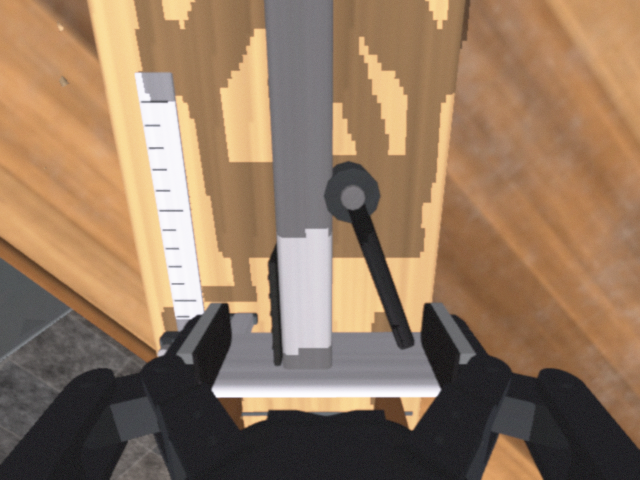

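View pics/m2.png

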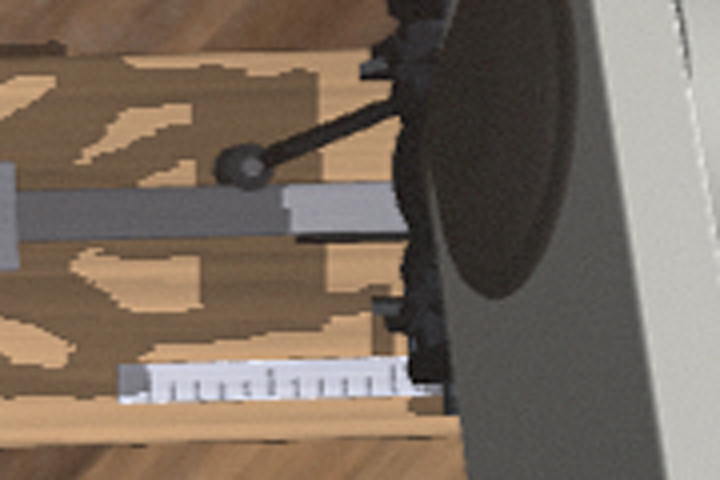

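The leg follows the fingers: the pivot moved 47 px, about 73 mm, and the lever is still open. I'll pull 15 mm more and check with the scene camera.

Request:
arm_command([
  [-1,[-0.3,0,0],0],
  [-1,[-0.3,0,0],0],
  [-1,[-0.3,0,0],0],
  [-1,[-0.3,0,0],0],
  [-1,[-0.3,0,0],0],
  [-1,[0,0,0],0],
  [-1,[0,0,0],0],
])

```text
time_s: 7.3
tool_pos: [0.4433, 0.0156, 0.0363]
eef_rot: [0.707, 0.707, -0.0, 0.0]
contact_force: [-0.0, 1.1, 0.6]
finger_gap: 0.997
gripper_force: 1.1
```

Run:
```python
from h import *
s=snap('scene','s3');snap('top','t3');snap('wrist','w3')
c=np.load('pics/s3.npz')
def proj(w): 
    q=c['camera_matrix']@(R.from_quat(c['rotation']).as_matrix().T@(np.array(w)-c['origin'])); return q[:2]/q[2]
u,v=proj([.375,0,.024]).round().astype(int);print(u,v)
x0,y0=max(u-50,0),max(v-40,0);x0=min(x0,540);y0=min(y0,400);print(x0,y0)
crop('s3',x0,y0,x0+100,y0+80,7)
```

```text
401 408
351 368
```

View pics/s3_c.png

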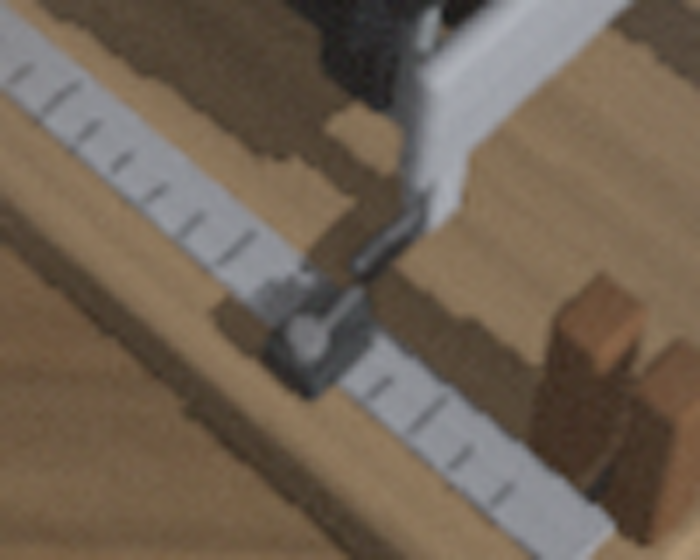

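Index line tip at about (361,266) in the crop, mark line from (312,335) to its tip at (360,291).

Run:
```python
from h import *
p=[0.43651579,0.1035479,-1.56685891]
inv=lambda w:np.asarray(w-p[:2])@np.array([[np.cos(p[2]),-np.sin(p[2])],[np.sin(p[2]),np.cos(p[2])]])
for n,u,v,z in[('idx',361,266,.024),('idxline',410,224,.024),('mark',360,291,.024),('mark',335,315,.024),('markscrew',312,335,.024),('Ttop',425,70,.076)]:
    print(n,(inv(ray('s3',351+u/7,368+v/7,z)[:2])*1000).round(1))
```

```text
idx [103.  -58.6]
idxline [103.5 -43.9]
mark [106.5 -63.1]
mark [106.6 -70.8]
markscrew [106.4 -77.4]
Ttop [103.  -46.2]
```

Remaining distance is 3.3 mm. I'll go there and hold, with the lever still open.

Request:
arm_command([
  [-1,[-0.17,0,0],0],
  [-1,[-0.17,0,0],0],
  [-1,[0,0,0],0],
  [-1,[0,0,0],0],
  [-1,[0,0,0],0],
  [-1,[0,0,0],0],
  [-1,[0,0,0],0],
  [-1,[0,0,0],0],
  [-1,[0,0,0],0],
  [-1,[0,0,0],0],
])

```text
time_s: 8.45
tool_pos: [0.4433, 0.0124, 0.0363]
eef_rot: [0.707, 0.707, -0.0, -0.0]
contact_force: [0.5, 2.0, -0.7]
finger_gap: 0.998
gripper_force: 1.1
```

Request:
arm_command([
  [-0.9,[0,-0.15,0],0],
  [-0.8,[0,-0.15,0],0],
  [-0.7,[0,0,0],0],
  [-0.6,[0,0,0],0],
  [-0.5,[0,0,0],0],
  [-0.4,[0,0,0],0],
  [-0.3,[0,0,0],0],
  [-0.3,[0,0,0],0],
  [-0.3,[0,0,0],0],
], grip_force=30)

```text
time_s: 9.35
tool_pos: [0.4411, 0.0123, 0.0368]
eef_rot: [0.707, 0.707, 0.001, 0.001]
contact_force: [4.7, 3.4, 3.8]
finger_gap: 0.655
gripper_force: 3.4
```

Run:
```python
from h import *
snap('wrist','w4');snap('scene','s4');crop('s4',351,368,451,448,5)
a=cv2.imread('pics/w4.png')[130:430,130:500];b=cv2.imread('pics/s4_c.png')[100:400,:430]
cv2.imwrite('pics/m4.png',np.hstack([a,b]))
```

```text
(no output)
```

View pics/m4.png

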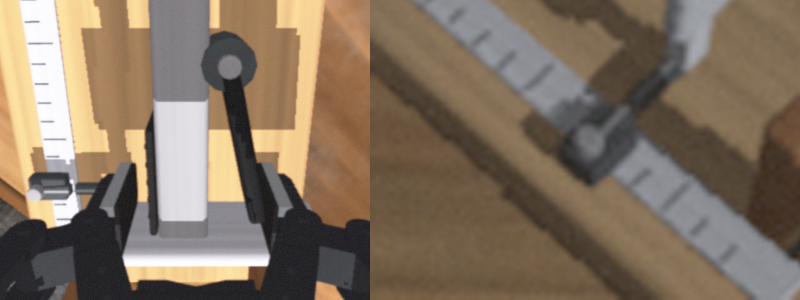

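The index lines up with the mark and the lever is part-way closed, so I'll carry on squeezing.

Request:
arm_command([
  [-0.2,[0,0,0],0],
  [-0.1,[0,0,0],0],
  [0,[0,0,0],0],
  [0.1,[0,0,0],0],
  [0.2,[0,0,0],0],
  [0.3,[0,0,0],0],
  [0.5,[0,0,0],0],
  [1,[0,0,0],0],
  [1,[0,0,0],0],
  [1,[0,0,0],0],
  [1,[0,0,0],0],
  [1,[0,0,0],0],
], grip_force=40)

```text
time_s: 10.65
tool_pos: [0.4395, 0.0124, 0.0367]
eef_rot: [0.707, 0.707, -0.001, -0.001]
contact_force: [-11.6, 2.0, 19.3]
finger_gap: 0.36
gripper_force: 40.1
```

Run:
```python
from h import *
snap('wrist','w5');snap('scene','s5');crop('s5',351,368,451,448,5)
a=cv2.imread('pics/w5.png')[130:430,130:500];b=cv2.imread('pics/s5_c.png')[100:400,:430]
cv2.imwrite('pics/m5.png',np.hstack([a,b]))
```

```text
(no output)
```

View pics/m5.png

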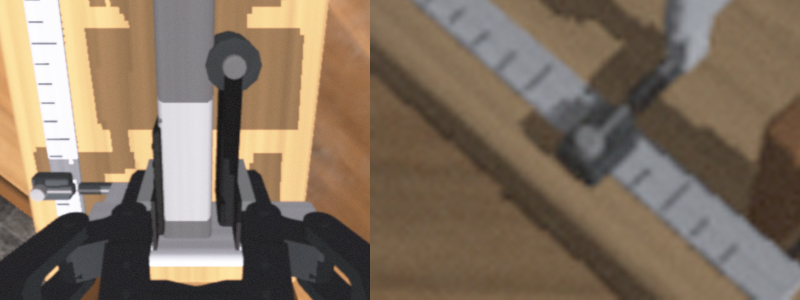

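The lever lies flat along the leg, the index is level with the mark, and the grip reads 40 N. I'm handing in.

```bash
python3 -c "
from station import r
print(r.sign_off())"
```

```text
the job is handed in; nothing more can be done
None
```

The job is handed in after about 11 s of the 29 s: the leg was held at the mark with the lever open, then the lever was squeezed shut, and leg and lever are still pinched at 40 N with the index level with the mark in the last pictures; the result of the judging was not shown.

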